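# Sort the ratchet crimpers: sprung open or stuck shut

### The arm

A 7-joint arm with a two-finger parallel gripper is mounted at the origin on the work surface. World frame = base frame: x ahead of the robot, y to its left, z up, the work surface at z = 0. Lengths are in m, angles in rad, forces in N, time in s.
With the tool pointing down it reaches from about 0.4 to 0.85 m from the base axis. Payload 4.5 kg.
Tool frame: the origin (TCP) lies on the centre line of the jaws, within the pads' length; the fingertips stand 11 mm ahead of it and the grasp point (between the pads) lies 8 mm behind it; z points along the fingers, y is the direction in which the jaws open and shut (so a half turn about z gives the same grasp; the last joint's range is limited). The gripper opens to 88 mm and grips with 3 to 60 N. Pads are 18 mm wide; open, the fingers measure 123 mm over their backs; the gripper's body (75 mm by 187 mm) begins 45 mm behind the grasp point.
Start: joints at [1.168, 0.689, -0.195, 1.565, 0.157, 0.902, -0.215], TCP at [0.264, -0.566, 0.25] pointing down, gripper open.
Joint ranges: [-3.01, 3.01], [-0.46, 2.08], [-1.47, 1.51], [0.13, 2.56], [-1, 4.14], [0.04, 2.09], [-2.66, 2.66]. Speed limits (rad/s): [2.57, 2.57, 3.14, 3.14, 3.14, 3.14, 3.14].

### API

Orientations are given as a unit quaternion [x, y, z, w].
In Python, from plant import r, snapshot gives the robot as it stands.
- The arm moves only by the tool drive_tool, never from a script. Its argument "commands" is a list of rows, each an object of numbers: "wx", "wy", "wz": the turn, a rotation vector about the tool's x, y, z in rad; "dx", "dy", "dz": the shift along the tool's x, y, z in m; "claw": the opening, from 0 (shut) to 1 (fully open). A call has 1 to 12 rows; each row shifts and turns the commanded pose from where the row before left it, along the tool's axes as they then stand; what a row does not reach is not made up. A row lasts 1/10 s, in which the tool goes at most 50 mm and 8.59 degrees, less where a joint would pass 70% of its speed; a pose out of reach is approached as far as the arm can. A call is refused whole if a number of a shift passes 0.05 or a number of a turn 0.15, either way. A call with a gripper value outside its range is refused whole. The fingers move at their own pace and stop on an object; "grip_force" is the grip in N (left out, the last holds). Time passes only in rows, so rows that do not move let the fingers close. It gives the time, the measured TCP pose, the force and the opening at its end, in the units of the state.
- r.get_state(): the state, without advancing time (a new reading comes with each control period).
- snapshot(name): name is "side" or "top"; returns a dict with "color" (400x640x3 uint8, red, green, blue), "fx", "fy", "cx", "cy" (pixels), "world_to_cam" (4x4, takes a point from world to camera coordinates). Camera axes: x right, y up, looking along -z (the intrinsics and any distortion apply to the point x, -y, -z); pixel columns grow to the right and rows downward; lengths in m; the calibration is good to about 2 mm. A picture is of the moment at which its call begins. There is no depth.
- r.finish_job(): hands the job in, once; it reports no verdict.
The state is a dict: "clock": time; "q": joint angles; "qd": joint speeds; "joint_torque": joint torques, N m; "tool_pos": TCP position; "eef_rot": TCP orientation; "contact_force": force on the tool from outside, world axes, zero at the start; "moment": the same for the moment, N m; "opening": opening from 0.0 (shut) to 1.0 (fully open).
Only numpy, scipy, OpenCV 4.12 (cv2) and the standard library are available. Lean on these libraries where they do the work, as an engineer would, in place of code of your own. Each camera call takes 0.05 s, during which the arm holds its last target. There are 200 camera calls.

### The job

Empty the pliers rack of its three ratchet crimping pliers. In their pockets they all look shut, so find out with each one, once it is out, whether it springs open or its ratchet still holds it shut: stand the ones that spring open in the rectangular bin and the ones that are ratcheted shut in the round tub, jaws down and grips up, setting each down rather than dropping it, and leave everything else on the bench where it is.

Things in the scene. Friction and masses are not known exactly. Their poses are not given: they have to be found in the camera images.
- pliers1_mid (a point): middle of a pair of ratchet crimping pliers, 90 mm above the jaw tips. The pliers (180 mm long, 0.27 kg, three alike) stand jaws down, grips up, in a rack pocket. z: from jaws to grips (up); y: in the plane of the two handles; x: the thin way through. Take them across both grips (along y) or by one grip (along x). In the narrow pockets all look the same, all but shut, ratchet engaged or not
- pliers1_jaws (a point): the jaw tips of pliers1 (centre, 4 mm above their lower end). Jaws 14 mm thick (x), 40 mm wide together (y) when shut, up to 51 mm when sprung open; pivot 50 mm above the tips
- pliers1_end1 (a point): centre of the grip on the -y side (rigid with pliers1_mid), 175 mm above the jaw tips. Rubber grips run from 95 to 180 mm above the tips, each 16 mm thick (x) and 14 mm wide (y), 12 mm gap between: 40 mm over both when shut. Best taken 20 to 40 mm below their top, to keep the gripper clear of it
- pliers1_end2 (a point): the same point of the other, moving grip. A spring pushes the grips apart with 1 to 2 N. End1 to end2 is about 31 mm in the pocket. Taken out and not held, it is about 34 mm (45 mm over both grips 130 mm above the tips) if the hidden ratchet is engaged, which differs at every start and is not undone by squeezing; else they spring to 63 mm (64 mm over both grips at 130 mm, 77 mm at the top)
- pliers2_mid (a point): middle of another pair of the same pliers, as pliers1_mid; its ratchet is engaged or not regardless of the others
- pliers2_jaws (a point): the jaw tips of pliers2, as for pliers1
- pliers2_end1 (a point): upper end of the -y grip of pliers2, as for pliers1
- pliers2_end2 (a point): upper end of the moving grip of pliers2, as for pliers1
- pliers3_mid (a point): middle of another pair of the same pliers, as pliers1_mid; its ratchet is engaged or not regardless of the others
- pliers3_jaws (a point): the jaw tips of pliers3, as for pliers1
- pliers3_end1 (a point): upper end of the -y grip of pliers3, as for pliers1
- pliers3_end2 (a point): upper end of the moving grip of pliers3, as for pliers1
- rack: light wooden pliers rack, fixed, 110 x 310 x 60 mm (x, y, z); origin: centre of its underside. Three pockets along its y, 90 mm apart, at x = -18 mm, each 18 x 42 mm (x, y), 45 mm deep, floor 15 mm above the bench; the pliers' axes agree with the rack's. 52 mm behind them (+x), a row of holes with two screwdrivers whose handles reach 163 mm above the bench
- bin: the grey rectangular plastic bin, fixed, open at the top, 180 x 165 x 95 mm outside (x, y, z), walls and floor 4 mm thick; origin: centre of its underside
- pot: the round steel tub, fixed, open at the top, 168 mm outside diameter, 95 mm high, walls 4 mm, floor 5 mm thick; origin: centre of its underside
- driver1: a screwdriver, 148 mm tall with a 22 mm thick grey handle, standing in the rack's back row (origin: its tip); not part of the job
- driver2: a black screwdriver, 148 mm tall, standing in the rack's back row (origin: its tip); not part of the job
- disk: a hard disk drive, 147 x 102 x 26 mm, lying on the bench; not part of the job
- speaker: a loudspeaker, 92 mm square flange, 45 mm high, lying face up on the bench; not part of the job
- tape: a roll of black tape, 94 mm across, 19 mm high, lying on the bench; not part of the job
- knife: a flat utility knife, 165 mm long, 18 mm wide, 15 mm high, lying on the bench; not part of the job
- heatsink: a finned aluminium heat sink, 75 x 50 x 29 mm, lying on the bench; not part of the job
Mind the look-alikes: they are no part of the job. Leave any green or purple look-alike of the part that bears pliers1_mid alone.

How it is judged:
By the outcome, as a careful person would: the job done as asked, in the order asked, and still so for the second after the job is handed in, with the robot touching nothing.
It also fails if it takes over 72 s, if anything falls off the work surface, if the arm or the gripper's body presses on something with over 40 N, if the wrist force passes 120 N, or if a joint passes its speed limit or range.

## Working session

There is one attempt and no reset: what is moved stays moved. The work goes in short steps, Python scripts to look and compute and a tool call to move; the robot and the scene stay as the last step left them, time stands still between calls to the robot, and variables do not carry over. Pictures are saved under pics/ and viewed, on a budget of 10 in all, crops included, one or two more only if the job needs it, and the job is handed in when it is done.

Besides the shell and the picture viewer there is one more tool, called after ">>>" as name([rows], argument=value, ...), one row to a line, values as JSON. drive_tool: Moves the arm, as the interface text tells. Its arguments: {"type":"object","properties":{"commands":{"type":"array","items":{"type":"object","properties":{"wx":{"type":"number"},"wy":{"type":"number"},"wz":{"type":"number"},"dx":{"type":"number"},"dy":{"type":"number"},"dz":{"type":"number"},"claw":{"type":"number"}}}},"grip_force":{"type":"number"}},"required":["commands"]}

```bash
ls; mkdir -p pics; cat > h.py <<'E'
import numpy as np, cv2
from plant import r, snapshot
def pix(s,p):
    p=np.c_[np.atleast_2d(p),np.ones(len(np.atleast_2d(p)))]@s["world_to_cam"].T
    return np.c_[s["cx"]+s["fx"]*p[:,0]/-p[:,2], s["cy"]+s["fy"]*(-p[:,1])/-p[:,2]]
def ray(s,u,v):
    M=np.linalg.inv(s["world_to_cam"]); d=M[:3,:3]@np.array([(u-s["cx"])/s["fx"],-(v-s["cy"])/s["fy"],-1.])
    return M[:3,3],d
def onz(s,u,v,z):
    o,d=ray(s,u,v); return o+d*(z-o[2])/d[2]
def save(s,n,crop=None,k=1):
    im=s["color"][:,:,::-1]
    if crop: im=im[crop[1]:crop[3],crop[0]:crop[2]]
    cv2.imwrite("pics/"+n,cv2.resize(im,None,fx=k,fy=k,interpolation=cv2.INTER_CUBIC))
E
python3 - <<'E'
from h import *
a=snapshot("side");b=snapshot("top")
im=np.vstack([a["color"],b["color"]])[:,:,::-1]
cv2.imwrite("pics/a.png",a["color"][:,:,::-1]);cv2.imwrite("pics/b.png",b["color"][:,:,::-1])
for s in(a,b): print({k:s[k] for k in s if k!="color"}, np.linalg.inv(s["world_to_cam"])[:3,3])
print(r.get_state())
E
```

```text
pics
{'fx': 382.2481971731509, 'fy': 382.2481971731509, 'cx': 324.1100194532301, 'cy': 202.18659972098797, 'world_to_cam': array([[-0.91363123, -0.40593752,  0.02219711,  0.50076046],
       [ 0.27337737, -0.5730361 ,  0.77258944, -0.23910849],
       [-0.3009033 ,  0.71193003,  0.6345178 , -0.8469384 ],
       [ 0.        ,  0.        ,  0.        ,  1.        ]])} [0.26803069 0.66922054 0.71101476]
{'fx': 423.55635166444165, 'fy': 423.55635166444165, 'cx': 320.37210473691414, 'cy': 207.39733785307646, 'world_to_cam': array([[ 0.01376691, -0.9998341 ,  0.01192638, -0.00209219],
       [ 0.98334631,  0.01569966,  0.18106228, -0.59061807],
       [-0.18121949,  0.00923509,  0.98339931, -1.06729411],
       [ 0.        ,  0.        ,  0.        ,  1.        ]])} [0.38739641 0.01703722 1.1565399 ]
{'clock': 0.1, 'q': array([ 1.16782244,  0.68987611, -0.19452539,  1.56617587,  0.15729204,
        0.90253088, -0.21509451]), 'qd': array([-0.00027217, -0.00383163, -0.00028465, -0.00257553, -0.00119524,
        0.00073029,  0.00099799]), 'joint_torque': array([-3.48895759e-03, -5.28498352e+01, -1.27159931e+00, -1.53838563e+01,
       -5.25820395e-02,  1.93636894e-03,  2.30105275e-05]), 'tool_pos': array([ 0.26412973, -0.56586565,  0.24902245]), 'eef_rot': array([ 9.76239967e-01,  2.16690763e-01, -2.27419640e-04, -7.67143975e-04]), 'contact_force': array([-0.2982832 ,  0.28995153,  0.16992072]), 'moment': array([ 0.02620666, -0.00106839,  0.01001812]), 'opening': 1.0007764873083336}
```

View pics/a.png

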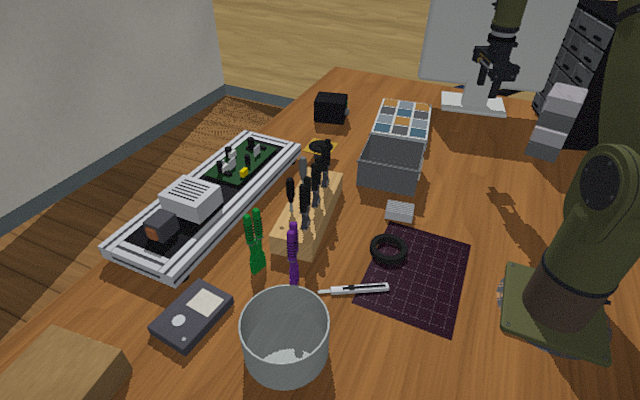

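View pics/b.png

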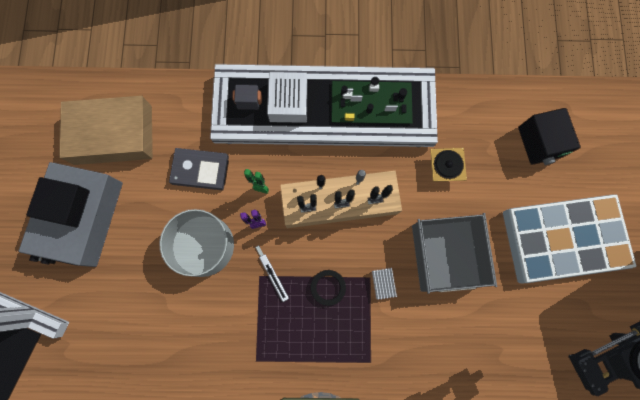

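The top view shows the three dark pliers at about (307,203), (344,198) and (381,194) in the rack's front row. Behind them are the screwdrivers at (321,181) and (361,176). The look-alikes stand outside the rack: green at (256,180) and purple at (252,218). The tub is at (196,243) and the bin at (454,253). I'll confirm the pliers in one enlarged crop.

```bash
python3 - <<'E'
from h import *
a=snapshot("top");c=snapshot("side")
A=cv2.resize(a["color"][165:235,270:410],None,fx=5.5,fy=5.5,interpolation=cv2.INTER_CUBIC)
cv2.imwrite("pics/c.png",A[:,:,::-1])
im=a["color"].astype(int)
hsv=cv2.cvtColor(a["color"],cv2.COLOR_RGB2HSV)
# dark blobs in rack area
m=(im.max(2)<70).astype(np.uint8); m[:, :270]=0;m[:,410:]=0;m[:165]=0;m[235:]=0
n,l,st,ce=cv2.connectedComponentsWithStats(m)
for i in range(1,n):
    if st[i,4]>12: print(st[i],ce[i].round(1), onz(a,*ce[i],0.195).round(4))
print(hsv[212,325],hsv[195,392],hsv[240,330],hsv[210,286])
# bin / pot by eye
for u,v in [(415,219),(485,215),(494,289),(420,292)]: print("bin",onz(a,u,v,.095).round(3))
g=((hsv[:,:,1]<70)).astype(np.uint8); g[:,:150]=0; g[:200]=0; g[290:]=0; g[:,240:]=0
cs,_=cv2.findContours(g,0,2); k=max(cs,key=cv2.contourArea); (u,v),R=cv2.minEnclosingCircle(k); print("pot",u,v,R,onz(a,u,v,.095), onz(a,u-R,v,.095)-onz(a,u+R,v,.095))
E
```

```text
[357 173   7  10  39] [359.2 177.6] [ 0.6369 -0.0819  0.195 ]
[317 175   8  13  76] [320.4 180.4] [0.6288 0.0087 0.195 ]
[368 186  24  17 210] [379.3 193.9] [ 0.5987 -0.1286  0.195 ]
[335 190  19  17 186] [343.4 198.2] [ 0.5872 -0.0451  0.195 ]
[297 195  19  16 168] [306.6 202.7] [0.5751 0.04   0.195 ]
[ 17  97 124] [ 17  97 191] [ 13 135 155] [ 17  97 205]
bin [ 0.557 -0.234  0.095]
bin [ 0.57  -0.413  0.095]
bin [ 0.385 -0.425  0.095]
bin [ 0.375 -0.241  0.095]
pot 196.12774658203125 243.7267303466797 37.31441879272461 [0.48570823 0.31641378 0.095     ] [-0.0027748  0.1859275  0.       ]
```

View pics/c.png

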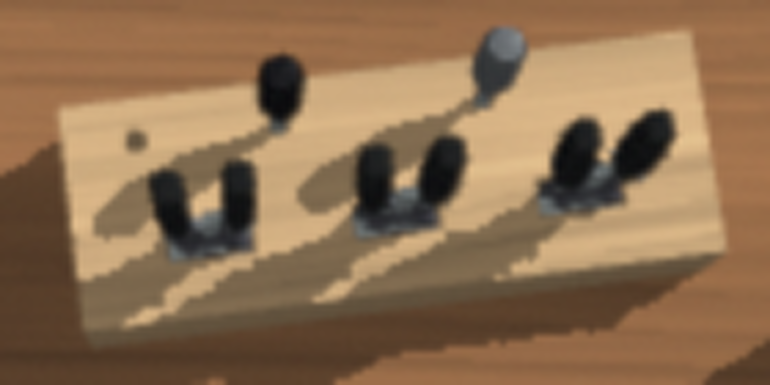

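The crop confirms three black-gripped pliers in the front pockets, with black and grey screwdrivers behind them. Next I fit the rack, bin and tub poses and check them with an overlay.

```bash
cat > fit.py <<'E'
from h import *
def T(x,y,yaw): 
    c,s=np.cos(yaw),np.sin(yaw); return lambda P:np.c_[np.asarray(P)[:,:2]@np.array([[c,s],[-s,c]])+[x,y],np.asarray(P)[:,2]]
def rect(cx,cy,w,h,z): return np.array([[cx+a*w/2,cy+b*h/2,z] for a,b in((1,1),(1,-1),(-1,-1),(-1,1))])
t=np.linspace(0,2*np.pi,60)
E
python3 - <<'E'
from fit import *
a=snapshot("top");b=snapshot("side")
C=np.array([onz(a,270+u/5.5,165+v/5.5,.06)[:2] for u,v in [(58,107),(692,30),(725,250),(88,332)]])
print(C.round(4),[np.linalg.norm(C[i]-C[(i+1)%4]).round(3) for i in range(4)])
e=C[0]+C[3]-C[1]-C[2]; ya=np.arctan2(-e[0],e[1]); rc=C.mean(0); print("rack",rc.round(4),ya)
R=T(*rc,ya)
pk=R([[-.018,.09,.15],[-.018,0,.15],[-.018,-.09,.15]]); print("pockets",pk.round(4))
B=T(.472,-.3365,-0.065); P=T(.0,0,0)
def o(s,n,crop,k):
    im=cv2.resize(s["color"][crop[1]:crop[3],crop[0]:crop[2],::-1],None,fx=k,fy=k,interpolation=cv2.INTER_CUBIC)
    def pl(p,c=(0,0,255)): cv2.polylines(im,[np.round((pix(s,p)-crop[:2]+.5)*k).astype(int)],True,c,1)
    pl(R(rect(0,0,.11,.31,.06)))
    for y in(.09,0,-.09):
        pl(R(rect(-.018,y,.018,.042,.06)),(255,0,0)); pl(R(rect(-.018,y,.016,.043,.195)),(0,255,0))
    pl(B(rect(0,0,.18,.165,.095)));pl(B(rect(0,0,.172,.157,.004)),(0,255,0))
    pc=onz(a,194.5,244.5,.095); 
    pl(np.c_[pc[0]+.084*np.cos(t),pc[1]+.084*np.sin(t),.095+0*t]);pl(np.c_[pc[0]+.08*np.cos(t),pc[1]+.08*np.sin(t),.005+0*t],(0,255,0));print("pot",pc)
    return im
o1=o(a,"",(150,160,510,300),2.2); o2=o(b,"",(230,120,450,400),2.2)
cv2.imwrite("pics/d.png",o1); cv2.imwrite("pics/e.png",o2[:600])
E
```

```text
[[ 0.6497  0.1134]
 [ 0.6934 -0.1942]
 [ 0.5847 -0.208 ]
 [ 0.5404  0.0958]] [np.float64(0.311), np.float64(0.11), np.float64(0.307), np.float64(0.111)]
rack [ 0.6171 -0.0483] 0.14299635996579022
pockets [[ 0.5864  0.0383  0.15  ]
 [ 0.5992 -0.0508  0.15  ]
 [ 0.6121 -0.1399  0.15  ]]
pot [0.48371491 0.32033854 0.095     ]
pot [0.48371491 0.32033854 0.095     ]
```

View pics/d.png

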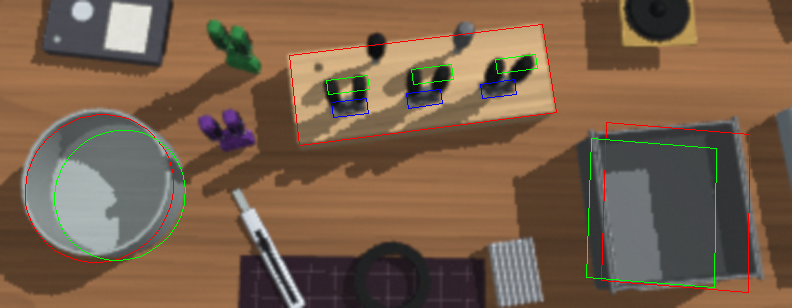

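View pics/e.png

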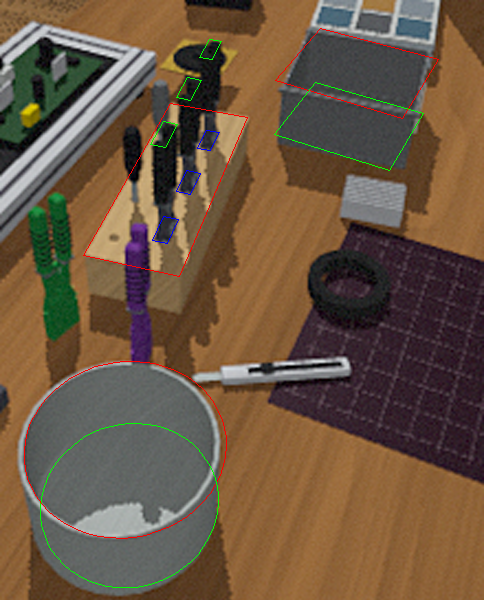

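```bash
cat >> fit.py <<'E'
from scipy.spatial.transform import Rotation as Ro
RACK=(.6171,-.0483,.143); POT=(.487,.321)
pl=T(*RACK)([[-.018,y-.015,.152] for y in(.09,0,-.09)])
def go(p,yh):
    "tool-frame shift to p, and turn about tool z so that tool y has heading yh"
    s=r.get_state(); M=Ro.from_quat(s["eef_rot"]).as_matrix(); h=np.arctan2(M[1,1],M[0,1])
    w=-(yh-h+np.pi)%(2*np.pi)-np.pi if 0 else -((yh-h+np.pi)%(2*np.pi)-np.pi)
    N=M@Ro.from_rotvec([0,0,w]).as_matrix()
    print("clock %.1f"%s["clock"],"pos",s["tool_pos"].round(4),"q",s["q"].round(2),"turn wz %.3f"%w,"tilt",(M[:2,2]).round(4),"shift after turn",(N.T@(p-s["tool_pos"])).round(4),"op %.3f"%s["opening"],"F",s["contact_force"].round(1))
E
python3 - <<'E'
from fit import *
a=snapshot("top")
C=np.array([onz(a,150+u/2.2,160+v/2.2,.095)[:2] for u,v in [(590,133),(740,118),(762,276),(613,292)]])
print(C.round(3),[np.linalg.norm(C[i]-C[(i+1)%4]).round(3) for i in range(4)],C.mean(0))
e=C[0]+C[3]-C[1]-C[2];print(np.arctan2(-e[0],e[1]))
print(pl.round(4)); go(pl[2]+[0,0,.1],.143)
E
```

```text
[[ 0.553 -0.242]
 [ 0.574 -0.417]
 [ 0.393 -0.432]
 [ 0.373 -0.263]] [np.float64(0.176), np.float64(0.181), np.float64(0.17), np.float64(0.181)] [ 0.47341725 -0.33830831]
0.11661730952446603
[[ 0.5886  0.0234  0.152 ]
 [ 0.6014 -0.0657  0.152 ]
 [ 0.6142 -0.1548  0.152 ]]
clock 0.3 pos [ 0.2644 -0.5662  0.2496] q [ 1.17  0.69 -0.19  1.57  0.16  0.9  -0.22] turn wz -1.277 tilt [-0.0001  0.0002] shift after turn [ 0.3574  0.405  -0.0024] op 1.001 F [ 0.4  0.1 -0.6]
```

>>> drive_tool([
  {"wz": -0.142, "claw": 0.4},
  {"wz": -0.142, "claw": 0.4},
  {"wz": -0.142, "claw": 0.4},
  {"wz": -0.142, "claw": 0.4},
  {"wz": -0.142, "claw": 0.4},
  {"wz": -0.142, "claw": 0.4},
  {"wz": -0.142, "claw": 0.4},
  {"wz": -0.142, "claw": 0.4},
  {"wz": -0.141, "claw": 0.4},
], grip_force=30)

```text
validation failed for argument at $.co...
```

>>> drive_tool([
  {"dx": 0.0298, "dy": 0.0337},
  {"dx": 0.0298, "dy": 0.0337},
  {"dx": 0.0298, "dy": 0.0337},
  {"dx": 0.0298, "dy": 0.0337},
  {"dx": 0.0298, "dy": 0.0337},
  {"dx": 0.0298, "dy": 0.0337},
  {"dx": 0.0298, "dy": 0.0337},
  {"dx": 0.0298, "dy": 0.0337},
  {"dx": 0.0298, "dy": 0.0337},
  {"dx": 0.0298, "dy": 0.0337},
  {"dx": 0.0298, "dy": 0.0337},
  {"dx": 0.0298, "dy": 0.0337},
])

```text
validation failed for argument at $.co...
```

```bash
echo 'BIN=(.473,-.340,.117)'>>fit.py; python3 -c "
from fit import *
go(pl[2],.143)"
```

```text
clock 0.3 pos [ 0.2644 -0.5662  0.2496] q [ 1.17  0.69 -0.19  1.57  0.16  0.9  -0.22] turn wz -1.277 tilt [-0.0001  0.0002] shift after turn [0.3574 0.405  0.0976] op 1.001 F [ 0.4  0.1 -0.6]
```

>>> drive_tool([
  {"dx": 0, "dy": 0, "dz": 0, "wx": 0, "wy": 0, "wz": -0.142, "claw": 0.4},
], grip_force=30)

```text
clock: 0.45
tool_pos: [0.2645, -0.5662, 0.2497]
eef_rot: [0.958, 0.287, -0.0, 0.0]
contact_force: [-0.2, 0.4, 0.0]
opening: 0.936
```

>>> drive_tool([
  {"dx": 0, "dy": 0, "dz": 0, "wx": 0, "wy": 0, "wz": -0.142, "claw": 0.4},
  {"dx": 0, "dy": 0, "dz": 0, "wx": 0, "wy": 0, "wz": -0.142, "claw": 0.4},
  {"dx": 0, "dy": 0, "dz": 0, "wx": 0, "wy": 0, "wz": -0.142, "claw": 0.4},
  {"dx": 0, "dy": 0, "dz": 0, "wx": 0, "wy": 0, "wz": -0.142, "claw": 0.4},
  {"dx": 0, "dy": 0, "dz": 0, "wx": 0, "wy": 0, "wz": -0.142, "claw": 0.4},
  {"dx": 0, "dy": 0, "dz": 0, "wx": 0, "wy": 0, "wz": -0.142, "claw": 0.4},
  {"dx": 0, "dy": 0, "dz": 0, "wx": 0, "wy": 0, "wz": -0.142, "claw": 0.4},
  {"dx": 0, "dy": 0, "dz": 0, "wx": 0, "wy": 0, "wz": -0.142, "claw": 0.4},
])

```text
clock: 1.25
tool_pos: [0.2642, -0.5664, 0.2497]
eef_rot: [0.652, 0.758, -0.0, -0.0]
contact_force: [0.9, -0.4, 0.3]
opening: 0.401
```

>>> drive_tool([
  {"dx": 0.03, "dy": 0.034, "dz": 0, "wx": 0, "wy": 0, "wz": 0, "claw": 0.4},
  {"dx": 0.03, "dy": 0.034, "dz": 0, "wx": 0, "wy": 0, "wz": 0, "claw": 0.4},
  {"dx": 0.03, "dy": 0.034, "dz": 0, "wx": 0, "wy": 0, "wz": 0, "claw": 0.4},
  {"dx": 0.03, "dy": 0.034, "dz": 0, "wx": 0, "wy": 0, "wz": 0, "claw": 0.4},
  {"dx": 0.03, "dy": 0.034, "dz": 0, "wx": 0, "wy": 0, "wz": 0, "claw": 0.4},
  {"dx": 0.03, "dy": 0.034, "dz": 0, "wx": 0, "wy": 0, "wz": 0, "claw": 0.4},
  {"dx": 0.03, "dy": 0.034, "dz": 0, "wx": 0, "wy": 0, "wz": 0, "claw": 0.4},
  {"dx": 0.03, "dy": 0.034, "dz": 0, "wx": 0, "wy": 0, "wz": 0, "claw": 0.4},
  {"dx": 0.03, "dy": 0.034, "dz": 0, "wx": 0, "wy": 0, "wz": 0, "claw": 0.4},
  {"dx": 0.03, "dy": 0.034, "dz": 0, "wx": 0, "wy": 0, "wz": 0, "claw": 0.4},
  {"dx": 0.03, "dy": 0.034, "dz": 0, "wx": 0, "wy": 0, "wz": 0, "claw": 0.4},
])

```text
clock: 2.35
tool_pos: [0.5882, -0.1847, 0.2498]
eef_rot: [0.654, 0.756, -0.0, 0.0]
contact_force: [0.6, -0.8, -1.1]
opening: 0.399
```

```bash
python3 -c "
from fit import *
go(pl[2],.143)"
```

```text
clock 2.4 pos [ 0.5882 -0.1847  0.2498] q [ 0.51  0.71 -0.51  1.58  0.4   0.95  0.01] turn wz 0.001 tilt [ 0.0001 -0.0005] shift after turn [0.026  0.03   0.0978] op 0.399 F [ 0.6 -0.8 -1.1]
```

>>> drive_tool([
  {"dx": 0.026, "dy": 0.03, "dz": 0, "wx": 0, "wy": 0, "wz": 0, "claw": 0.4},
  {"dx": 0, "dy": 0, "dz": 0.03, "wx": 0, "wy": 0, "wz": 0, "claw": 0.4},
  {"dx": 0, "dy": 0, "dz": 0.03, "wx": 0, "wy": 0, "wz": 0, "claw": 0.4},
  {"dx": 0, "dy": 0, "dz": 0.01, "wx": 0, "wy": 0, "wz": 0, "claw": 0.4},
  {"dx": 0, "dy": 0, "dz": 0, "wx": 0, "wy": 0, "wz": 0, "claw": 0.4},
])

```text
clock: 2.85
tool_pos: [0.6121, -0.1563, 0.1783]
eef_rot: [0.654, 0.756, -0.001, -0.001]
contact_force: [-0.4, 0.9, -0.3]
opening: 0.398
```

```bash
python3 -c "
from fit import *
go(pl[2],.143); s=snapshot('side'); p=pix(s,r.get_state()['tool_pos'])[0].astype(int);print(p); save(s,'f.png',(p[0]-60,p[1]-50,p[0]+60,p[1]+70),5)"
```

```text
clock 2.9 pos [ 0.6121 -0.1563  0.1783] q [ 0.43  0.82 -0.46  1.6   0.45  0.84 -0.08] turn wz 0.001 tilt [-0.0033  0.0002] shift after turn [0.0012 0.0025 0.0263] op 0.398 F [-0.4  0.9 -0.3]
[327 143]
```

View pics/f.png

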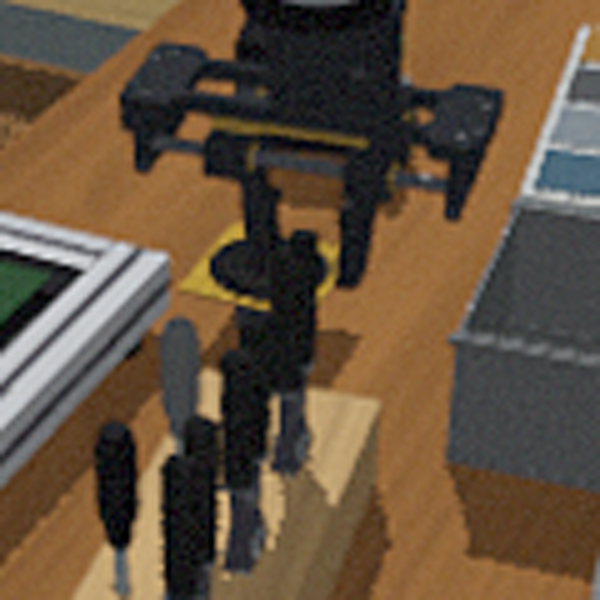

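The grips are between the open fingers and the screwdrivers are clear, so I descend and grip.

>>> drive_tool([
  {"dx": 0.001, "dy": 0.0025, "dz": 0.013, "wx": 0, "wy": 0, "wz": 0, "claw": 0.4},
  {"dx": 0, "dy": 0, "dz": 0.013, "wx": 0, "wy": 0, "wz": 0, "claw": 0.4},
  {"dx": 0, "dy": 0, "dz": 0, "wx": 0, "wy": 0, "wz": 0, "claw": 0.1},
  {"dx": 0, "dy": 0, "dz": 0, "wx": 0, "wy": 0, "wz": 0, "claw": 0.1},
  {"dx": 0, "dy": 0, "dz": 0, "wx": 0, "wy": 0, "wz": 0, "claw": 0.1},
  {"dx": 0, "dy": 0, "dz": 0, "wx": 0, "wy": 0, "wz": 0, "claw": 0.1},
], grip_force=40)

```text
clock: 3.5
tool_pos: [0.6149, -0.1549, 0.1539]
eef_rot: [0.654, 0.756, -0.001, -0.0]
contact_force: [-1.8, 1.1, -0.1]
opening: 0.181
```

>>> drive_tool([
  {"dx": 0, "dy": 0, "dz": -0.015, "wx": 0, "wy": 0, "wz": 0, "claw": 0.1},
  {"dx": 0, "dy": 0, "dz": -0.02, "wx": 0, "wy": 0, "wz": 0, "claw": 0.1},
  {"dx": 0, "dy": 0, "dz": -0.02, "wx": 0, "wy": 0, "wz": 0, "claw": 0.1},
  {"dx": 0, "dy": 0, "dz": -0.03, "wx": 0, "wy": 0, "wz": 0, "claw": 0.1},
  {"dx": 0, "dy": 0, "dz": -0.04, "wx": 0, "wy": 0, "wz": 0, "claw": 0.1},
  {"dx": 0, "dy": 0, "dz": -0.035, "wx": 0, "wy": 0, "wz": 0, "claw": 0.1},
  {"dx": 0, "dy": 0, "dz": 0, "wx": 0, "wy": 0, "wz": 0, "claw": 0.1},
  {"dx": 0, "dy": 0, "dz": 0, "wx": 0, "wy": 0, "wz": 0, "claw": 0.1},
])

```text
clock: 4.3
tool_pos: [0.6156, -0.1546, 0.3149]
eef_rot: [0.654, 0.756, 0.0, 0.001]
contact_force: [-0.3, 0.4, -4.1]
opening: 0.181
```

```bash
python3 -c "
from fit import *
B=T(*BIN)([[.06,-.02,.152]])[0]; go(B,.117); go(np.array([.55,.3,.3]),.143)
s=snapshot('side'); p=pix(s,r.get_state()['tool_pos'])[0].astype(int);print(p); save(s,'g.png',(p[0]-60,p[1]-50,p[0]+60,p[1]+70),5)"
```

```text
clock 4.3 pos [ 0.6156 -0.1546  0.3149] q [ 0.45  0.67 -0.53  1.44  0.36  1.12  0.01] turn wz 0.027 tilt [ 0.002  -0.0005] shift after turn [-0.1873 -0.1036  0.1628] op 0.181 F [-0.3  0.4 -4.1]
clock 4.3 pos [ 0.6156 -0.1546  0.3149] q [ 0.45  0.67 -0.53  1.44  0.36  1.12  0.01] turn wz 0.001 tilt [ 0.002  -0.0005] shift after turn [ 4.593e-01 -2.000e-04  1.450e-02] op 0.181 F [-0.3  0.4 -4.1]
[327  96]
```

View pics/g.png

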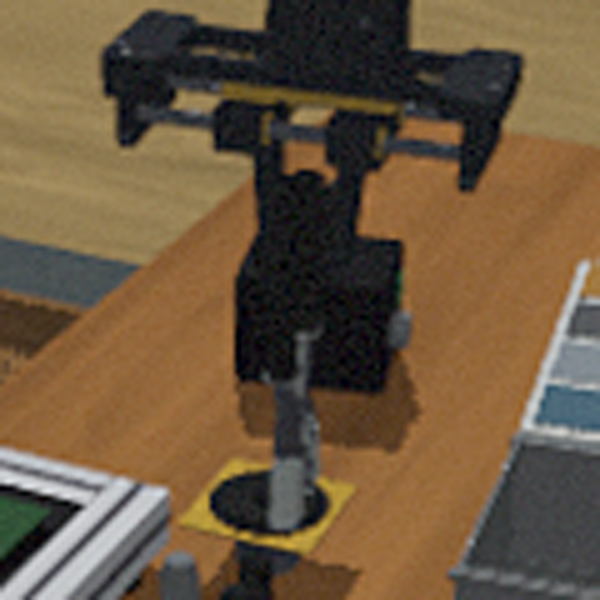

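```bash
python3 -c "
from fit import *
s=snapshot('side');t0=r.get_state();M=Ro.from_quat(t0['eef_rot']).as_matrix();p=t0['tool_pos']
def pl_(s,u,v):
    o,d=ray(s,u,v);n=M[:,1];q=o+d*(n@(p-o))/(n@d);return (M.T@(q-p)).round(4)
for c in [(310,172),(310,240),(300,200),(295,390),(287,528)]: print(c,pl_(s,267+c[0]/5,46+c[1]/5))
# predicted pixels
for lab,x in (('shut',.034),('open',.063)): print(lab,(5*(pix(s,[p+M@[x,0,-.038],p+M@[x,0,.0]])-[267,46])).round())
b=snapshot('top'); q=pix(b,p)[0].astype(int);print(q); save(b,'h.png',(q[0]-60,q[1]-50,q[0]+60,q[1]+50),5)
"
```

```text
(310, 172) [-0.0067  0.     -0.0402]
(310, 240) [-0.0105 -0.     -0.0042]
(300, 200) [ 0.0109  0.     -0.0331]
(295, 390) [ 0.0113 -0.      0.0674]
(287, 528) [ 0.0207 -0.      0.1441]
shut [[287. 209.]
 [286. 285.]]
open [[270. 233.]
 [269. 310.]]
[400 174]
```

View pics/h.png

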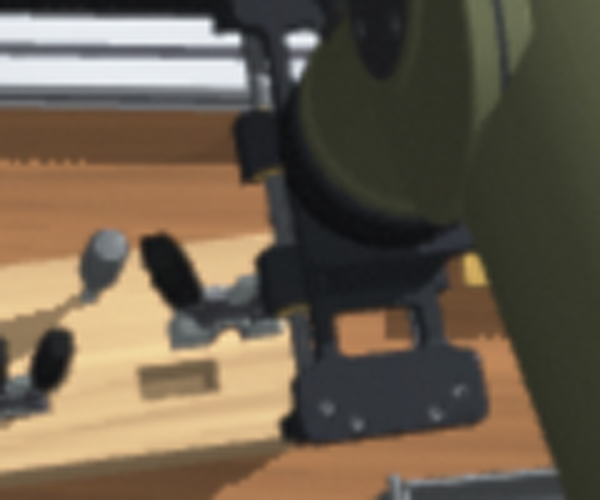

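Top crop: the moving grip sticks far out at (155,240), about 28 px (53 mm or more) from the held one, against roughly 18 px if ratcheted. The jaws are also spread. Pliers3 has sprung open, so it goes in the bin, leaning against the far wall.

```bash
cat >> fit.py <<'E'
def go2(p,yh,tilt):
    s=r.get_state(); M=Ro.from_quat(s["eef_rot"]).as_matrix(); 
    y=np.array([np.cos(yh),np.sin(yh),0]);z=np.array([0,0,-1.]);N=np.c_[np.cross(y,z),y,z]@Ro.from_rotvec([tilt,0,0]).as_matrix()
    print("clock %.1f"%s["clock"],"pos",s["tool_pos"].round(4),"q",s["q"].round(2),"rotvec",Ro.from_matrix(M.T@N).as_rotvec().round(3),"shift before",(M.T@(p-s["tool_pos"])).round(4),"after",(N.T@(p-s["tool_pos"])).round(4),"op %.3f"%s["opening"],"F",s["contact_force"].round(1))
def place(f,x,y,th,fl,up=0,L=.139):
    "TCP target: tips at (x,y) of frame f on floor fl, top leaning th to +x"
    return T(*f)([[x+L*np.sin(th),y,fl+L*np.cos(th)+.007*abs(np.sin(th))+up]])[0]
E
python3 -c "
from fit import *
go2(place(BIN,.062,-.03,.14,.004,.1),BIN[2],.14)"
```

```text
clock 4.5 pos [ 0.6144 -0.1548  0.3121] q [ 0.45  0.68 -0.53  1.44  0.36  1.12  0.01] rotvec [0.137 0.001 0.027] shift before [-0.1952 -0.0857  0.0697] after [-0.1974 -0.0701  0.0801] op 0.178 F [ 0.4 -0.  -3.2]
```

>>> drive_tool([
  {"dx": -0.028, "dy": -0.012, "dz": 0, "wx": 0, "wy": 0, "wz": 0, "claw": 0.1},
  {"dx": -0.028, "dy": -0.012, "dz": 0, "wx": 0, "wy": 0, "wz": 0, "claw": 0.1},
  {"dx": -0.028, "dy": -0.012, "dz": 0, "wx": 0, "wy": 0, "wz": 0, "claw": 0.1},
  {"dx": -0.028, "dy": -0.012, "dz": 0, "wx": 0, "wy": 0, "wz": 0, "claw": 0.1},
  {"dx": -0.028, "dy": -0.012, "dz": 0, "wx": 0, "wy": 0, "wz": 0, "claw": 0.1},
  {"dx": -0.028, "dy": -0.012, "dz": 0, "wx": 0, "wy": 0, "wz": 0, "claw": 0.1},
  {"dx": -0.028, "dy": -0.012, "dz": 0, "wx": 0, "wy": 0, "wz": 0.027, "claw": 0.1},
  {"dx": 0, "dy": 0, "dz": 0.03, "wx": 0.07, "wy": 0, "wz": 0, "claw": 0.1},
  {"dx": 0, "dy": 0, "dz": 0.03, "wx": 0.07, "wy": 0, "wz": 0, "claw": 0.1},
  {"dx": 0, "dy": 0, "dz": 0, "wx": 0, "wy": 0, "wz": 0, "claw": 0.1},
])

```text
clock: 5.45
tool_pos: [0.5567, -0.3585, 0.2473]
eef_rot: [0.661, 0.746, -0.053, -0.052]
contact_force: [0.1, 1.0, -3.1]
opening: 0.178
```

```bash
python3 -c "
from fit import *
go2(place(BIN,.062,-.03,.14,.004,.01),BIN[2],.14)
b=snapshot('top'); q=pix(b,r.get_state()['tool_pos'])[0].astype(int);print(q); save(b,'i.png',(q[0]-60,q[1]-50,q[0]+60,q[1]+50),5)"
```

```text
clock 5.5 pos [ 0.5567 -0.3585  0.2473] q [ 0.68  0.83 -0.46  1.3   0.42  1.24  0.28] rotvec [-0.009 -0.007  0.004] shift before [-0.0026  0.0145  0.0936] after [-0.0019  0.0137  0.0937] op 0.178 F [ 0.1  1.  -3.1]
[488 208]
```

View pics/i.png

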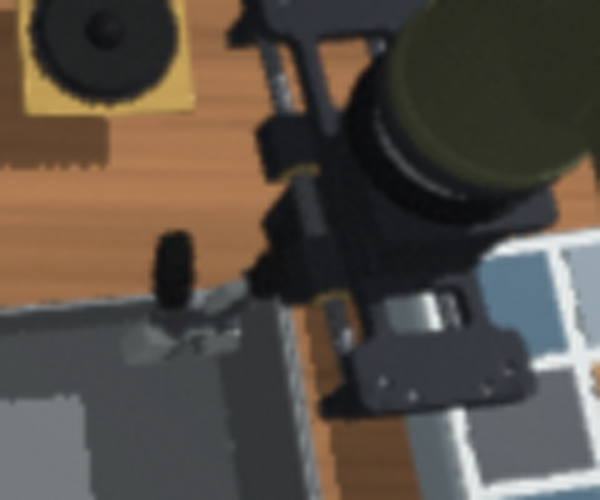

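The jaws are over the bin's inside near the far wall, and the grips are sprung wide. Lowering.

>>> drive_tool([
  {"dx": -0.002, "dy": 0.014, "dz": 0.02, "wx": -0.009, "wy": -0.007, "wz": 0.004, "claw": 0.1},
  {"dx": 0, "dy": 0, "dz": 0.03, "wx": 0, "wy": 0, "wz": 0, "claw": 0.1},
  {"dx": 0, "dy": 0, "dz": 0.03, "wx": 0, "wy": 0, "wz": 0, "claw": 0.1},
  {"dx": 0, "dy": 0, "dz": 0.01, "wx": 0, "wy": 0, "wz": 0, "claw": 0.1},
  {"dx": 0, "dy": 0, "dz": 0.004, "wx": 0, "wy": 0, "wz": 0, "claw": 0.1},
  {"dx": 0, "dy": 0, "dz": 0.002, "wx": 0, "wy": 0, "wz": 0, "claw": 0.1},
  {"dx": 0, "dy": 0, "dz": 0.002, "wx": 0, "wy": 0, "wz": 0, "claw": 0.1},
])

```text
clock: 6.2
tool_pos: [0.5609, -0.3637, 0.1565]
eef_rot: [0.665, 0.744, -0.051, -0.039]
contact_force: [0.4, -0.1, -2.6]
opening: 0.177
```

```bash
python3 -c "
from fit import *
go2(place(BIN,.062,-.03,.14,.004),BIN[2],.14)"
```

```text
clock 6.2 pos [ 0.5609 -0.3637  0.1565] q [ 0.68  0.92 -0.43  1.39  0.48  1.04  0.22] rotvec [ 0.012  0.009 -0.004] shift before [ 0.004  -0.0014  0.0142] after [ 0.0038 -0.0012  0.0142] op 0.177 F [ 0.4 -0.1 -2.6]
```

>>> drive_tool([
  {"dx": 0.003, "dy": 0, "dz": 0.006, "wx": 0.012, "wy": 0.009, "wz": -0.004, "claw": 0.1},
  {"dx": 0, "dy": 0, "dz": 0.003, "wx": 0, "wy": 0, "wz": 0, "claw": 0.1},
  {"dx": 0, "dy": 0, "dz": 0.002, "wx": 0, "wy": 0, "wz": 0, "claw": 0.1},
  {"dx": 0, "dy": 0, "dz": 0, "wx": 0, "wy": 0, "wz": 0, "claw": 0.1},
])

```text
clock: 6.6
tool_pos: [0.5576, -0.3606, 0.1435]
eef_rot: [0.663, 0.745, -0.053, -0.048]
contact_force: [-0.2, -1.1, -3.1]
opening: 0.176
```

>>> drive_tool([
  {"dx": 0, "dy": 0, "dz": 0.0015, "wx": 0, "wy": 0, "wz": 0, "claw": 0.1},
  {"dx": 0, "dy": 0, "dz": 0.0015, "wx": 0, "wy": 0, "wz": 0, "claw": 0.1},
  {"dx": 0, "dy": 0, "dz": 0, "wx": 0, "wy": 0, "wz": 0, "claw": 0.1},
])

```text
clock: 6.9
tool_pos: [0.5579, -0.3609, 0.142]
eef_rot: [0.663, 0.745, -0.053, -0.047]
contact_force: [-0.6, -1.2, 3.3]
opening: 0.176
```

>>> drive_tool([
  {"dx": 0, "dy": 0, "dz": 0, "wx": 0, "wy": 0, "wz": 0, "claw": 0.22},
  {"dx": 0, "dy": 0, "dz": 0, "wx": 0, "wy": 0, "wz": 0, "claw": 0.3},
  {"dx": 0, "dy": 0, "dz": 0, "wx": 0, "wy": 0, "wz": 0, "claw": 0.4},
  {"dx": 0, "dy": 0, "dz": 0, "wx": 0, "wy": 0, "wz": 0, "claw": 0.4},
  {"dx": 0, "dy": 0, "dz": -0.02, "wx": 0, "wy": 0, "wz": 0, "claw": 0.4},
  {"dx": 0, "dy": 0, "dz": -0.03, "wx": 0, "wy": 0, "wz": 0, "claw": 0.4},
  {"dx": 0, "dy": 0, "dz": -0.03, "wx": 0, "wy": 0, "wz": 0, "claw": 0.4},
  {"dx": 0, "dy": 0, "dz": -0.02, "wx": -0.14, "wy": 0, "wz": 0, "claw": 0.4},
])

```text
clock: 7.7
tool_pos: [0.5764, -0.3561, 0.2412]
eef_rot: [0.663, 0.749, 0.002, 0.0]
contact_force: [1.1, 0.1, 0.2]
opening: 0.397
```

```bash
python3 -c "
from fit import *
go2(pl[1]+[0,0,.1],.143,0)
b=snapshot('top'); a=snapshot('side'); A=[cv2.resize(b['color'][190:310,400:520],None,fx=3.3,fy=3.3),cv2.resize(a['color'][70:190,310:430],None,fx=3.3,fy=3.3)]
cv2.imwrite('pics/j.png',np.hstack(A)[:,:,::-1])"
```

```text
clock 7.7 pos [ 0.5764 -0.3561  0.2412] q [ 0.74  0.81 -0.51  1.39  0.41  1.05  0.28] rotvec [ 0.004 -0.003 -0.021] shift before [ 0.2853  0.0601 -0.0098] after [ 0.2839  0.0661 -0.0108] op 0.397 F [1.1 0.1 0.2]
```

View pics/j.png

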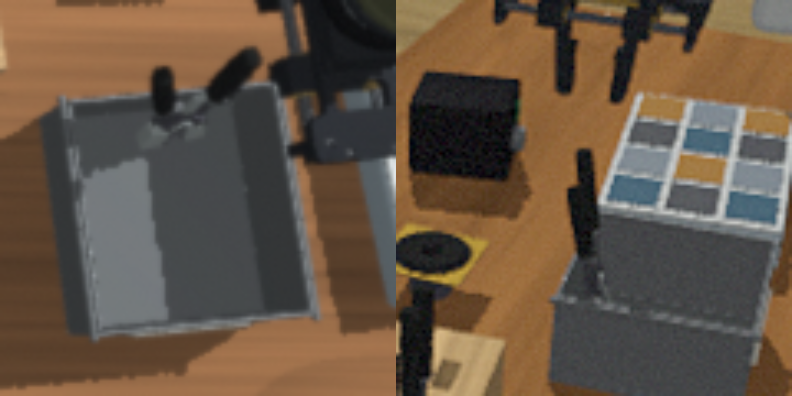

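Pliers3 now stands open in the bin, leaning on the far wall with grips up and jaws down. On to pliers2.

>>> drive_tool([
  {"dx": 0.041, "dy": 0.009, "dz": -0.003, "wx": 0, "wy": 0, "wz": 0, "claw": 0.4},
  {"dx": 0.041, "dy": 0.009, "dz": -0.003, "wx": 0, "wy": 0, "wz": 0, "claw": 0.4},
  {"dx": 0.041, "dy": 0.009, "dz": -0.003, "wx": 0, "wy": 0, "wz": 0, "claw": 0.4},
  {"dx": 0.041, "dy": 0.009, "dz": 0, "wx": 0, "wy": 0, "wz": 0, "claw": 0.4},
  {"dx": 0.041, "dy": 0.009, "dz": 0, "wx": 0, "wy": 0, "wz": 0, "claw": 0.4},
  {"dx": 0.041, "dy": 0.009, "dz": 0, "wx": 0, "wy": 0, "wz": 0, "claw": 0.4},
  {"dx": 0.041, "dy": 0.009, "dz": 0, "wx": 0, "wy": 0, "wz": -0.021, "claw": 0.4},
  {"dx": 0, "dy": 0, "dz": 0, "wx": 0, "wy": 0, "wz": 0, "claw": 0.4},
])

```text
clock: 8.6
tool_pos: [0.6008, -0.0577, 0.2488]
eef_rot: [0.652, 0.758, 0.001, -0.004]
contact_force: [-0.5, 0.0, 0.4]
opening: 0.398
```

```bash
python3 -c "
from fit import *
go2(pl[1]+[0,0,.0],.143,0)"
```

```text
clock 8.6 pos [ 0.6008 -0.0577  0.2488] q [ 0.3   0.7  -0.5   1.62  0.39  0.93 -0.19] rotvec [-0.004 -0.008  0.007] shift before [-0.0088 -0.0002  0.0967] after [-0.0081 -0.0006  0.0968] op 0.398 F [-0.5  0.   0.4]
```

>>> drive_tool([
  {"dx": -0.008, "dy": 0, "dz": 0.01, "wx": -0.004, "wy": -0.008, "wz": 0.007, "claw": 0.4},
  {"dx": 0, "dy": 0, "dz": 0.03, "wx": 0, "wy": 0, "wz": 0, "claw": 0.4},
  {"dx": 0, "dy": 0, "dz": 0.025, "wx": 0, "wy": 0, "wz": 0, "claw": 0.4},
  {"dx": 0, "dy": 0, "dz": 0, "wx": 0, "wy": 0, "wz": 0, "claw": 0.4},
])

```text
clock: 9.0
tool_pos: [0.5986, -0.0784, 0.1796]
eef_rot: [0.661, 0.751, -0.006, -0.0]
contact_force: [-0.6, -0.5, -0.5]
opening: 0.401
```

```bash
python3 -c "
from fit import *
go2(pl[1]+[0,0,.0],.143,0)"
```

```text
clock 9.0 pos [ 0.5986 -0.0784  0.1796] q [ 0.3   0.78 -0.45  1.68  0.45  0.79 -0.23] rotvec [-0.009  0.007 -0.015] shift before [0.0124 0.0047 0.0275] after [0.0122 0.0046 0.0276] op 0.401 F [-0.6 -0.5 -0.5]
```

>>> drive_tool([
  {"dx": 0.01, "dy": 0.004, "dz": 0, "wx": -0.009, "wy": 0.007, "wz": -0.015, "claw": 0.4},
  {"dx": 0, "dy": 0, "dz": 0, "wx": 0, "wy": 0, "wz": 0, "claw": 0.4},
  {"dx": 0, "dy": 0, "dz": 0, "wx": 0, "wy": 0, "wz": 0, "claw": 0.4},
  {"dx": 0, "dy": 0, "dz": 0, "wx": 0, "wy": 0, "wz": 0, "claw": 0.4},
])

```text
clock: 9.4
tool_pos: [0.605, -0.0648, 0.1851]
eef_rot: [0.654, 0.757, 0.004, 0.004]
contact_force: [-0.8, -0.3, -0.8]
opening: 0.399
```

```bash
python3 -c "
from fit import *
go2(pl[1]+[0,0,.0],.143,0)"
```

```text
clock 9.4 pos [ 0.605  -0.0648  0.1851] q [ 0.29  0.77 -0.46  1.68  0.45  0.78 -0.23] rotvec [ 0.012 -0.     0.003] shift before [-0.0004 -0.0041  0.033 ] after [-0.0004 -0.0037  0.0331] op 0.399 F [-0.8 -0.3 -0.8]
```

```bash
python3 -c "
from fit import *
for i in range(4): go2(pl[1],.143,0); snapshot('top')"
```

```text
clock 9.4 pos [ 0.605  -0.0648  0.1851] q [ 0.29  0.77 -0.46  1.68  0.45  0.78 -0.23] rotvec [ 0.012 -0.     0.003] shift before [-0.0004 -0.0041  0.033 ] after [-0.0004 -0.0037  0.0331] op 0.399 F [-0.8 -0.3 -0.8]
clock 9.4 pos [ 0.6049 -0.0649  0.1849] q [ 0.29  0.77 -0.46  1.68  0.45  0.78 -0.23] rotvec [ 0.011 -0.     0.002] shift before [-0.0003 -0.0039  0.0329] after [-0.0003 -0.0036  0.0329] op 0.401 F [-0.2  0.6 -0.2]
clock 9.5 pos [ 0.6048 -0.0649  0.1848] q [ 0.29  0.77 -0.46  1.68  0.45  0.78 -0.23] rotvec [ 0.011 -0.     0.002] shift before [-0.0003 -0.0038  0.0327] after [-0.0003 -0.0034  0.0328] op 0.395 F [ 0.2  0.5 -0.5]
clock 9.6 pos [ 0.6047 -0.0649  0.1846] q [ 0.29  0.77 -0.46  1.68  0.45  0.78 -0.23] rotvec [ 0.011 -0.     0.002] shift before [-0.0004 -0.0037  0.0325] after [-0.0004 -0.0033  0.0326] op 0.400 F [ 0.3 -0.1 -0.3]
```

>>> drive_tool([
  {"dx": 0, "dy": -0.003, "dz": 0.01, "wx": 0.008, "wy": 0, "wz": 0, "claw": 0.4},
  {"dx": 0, "dy": 0, "dz": 0.01, "wx": 0, "wy": 0, "wz": 0, "claw": 0.4},
  {"dx": 0, "dy": 0, "dz": 0.01, "wx": 0, "wy": 0, "wz": 0, "claw": 0.4},
  {"dx": 0, "dy": 0, "dz": 0, "wx": 0, "wy": 0, "wz": 0, "claw": 0.4},
  {"dx": 0, "dy": 0, "dz": 0, "wx": 0, "wy": 0, "wz": 0, "claw": 0.4},
])

```text
clock: 10.1
tool_pos: [0.6014, -0.0649, 0.1535]
eef_rot: [0.654, 0.757, 0.001, -0.0]
contact_force: [0.2, 0.3, -0.8]
opening: 0.397
```

```bash
python3 -c "
from fit import *
go2(pl[1],.143,0)"
```

```text
clock 10.1 pos [ 0.6014 -0.0649  0.1535] q [ 0.28  0.81 -0.44  1.71  0.48  0.73 -0.26] rotvec [ 0.001 -0.001  0.003] shift before [-0.0008 -0.0001  0.0015] after [-0.0008 -0.0001  0.0015] op 0.397 F [ 0.2  0.3 -0.8]
```

Well aligned. Grip and lift.

>>> drive_tool([
  {"dx": 0, "dy": 0, "dz": 0, "wx": 0, "wy": 0, "wz": 0, "claw": 0.1},
  {"dx": 0, "dy": 0, "dz": 0, "wx": 0, "wy": 0, "wz": 0, "claw": 0.1},
  {"dx": 0, "dy": 0, "dz": 0, "wx": 0, "wy": 0, "wz": 0, "claw": 0.1},
  {"dx": 0, "dy": 0, "dz": 0, "wx": 0, "wy": 0, "wz": 0, "claw": 0.1},
  {"dx": 0, "dy": 0, "dz": -0.015, "wx": 0, "wy": 0, "wz": 0, "claw": 0.1},
  {"dx": 0, "dy": 0, "dz": -0.02, "wx": 0, "wy": 0, "wz": 0, "claw": 0.1},
  {"dx": 0, "dy": 0, "dz": -0.02, "wx": 0, "wy": 0, "wz": 0, "claw": 0.1},
  {"dx": 0, "dy": 0, "dz": -0.03, "wx": 0, "wy": 0, "wz": 0, "claw": 0.1},
  {"dx": 0, "dy": 0, "dz": -0.04, "wx": 0, "wy": 0, "wz": 0, "claw": 0.1},
  {"dx": 0, "dy": 0, "dz": -0.04, "wx": 0, "wy": 0, "wz": 0, "claw": 0.1},
  {"dx": 0, "dy": 0, "dz": -0.035, "wx": 0, "wy": 0, "wz": 0, "claw": 0.1},
  {"dx": 0, "dy": 0, "dz": 0, "wx": 0, "wy": 0, "wz": 0, "claw": 0.1},
])

```text
clock: 11.3
tool_pos: [0.6039, -0.0646, 0.3591]
eef_rot: [0.654, 0.757, 0.005, 0.004]
contact_force: [0.9, 0.6, -2.2]
opening: 0.178
```

```bash
cat >> fit.py <<'E'
def test(n=None):
    s=snapshot("top"); st=r.get_state(); p=st["tool_pos"]; M=Ro.from_quat(st["eef_rot"]).as_matrix(); v=s["color"].max(2)
    for x in np.arange(.02,.1,.005):
        u=pix(s,[p+M@[x,0,-.03]])[0]; i,j=np.round(u).astype(int); print(round(x,3),(i,j),v[j-1:j+2,i-1:i+2].mean().round(),end="; ")
    q=pix(s,p)[0].astype(int)
    if n: save(s,n,(q[0]-60,q[1]-50,q[0]+60,q[1]+50),5)
E
python3 -c "
from fit import *
go2(place(BIN,.062,-.03,.14,.004),BIN[2],.14);test('k.png')"
```

```text
clock 11.3 pos [ 0.6039 -0.0646  0.3591] q [ 0.33  0.59 -0.54  1.47  0.32  1.16 -0.11] rotvec [0.152 0.002 0.028] shift before [-0.2858 -0.0916  0.2155] after [-0.2882 -0.0498  0.2257] op 0.178 F [ 0.9  0.6 -2.2]
0.02 (np.int64(350), np.int64(171)) 48.0; 0.025 (np.int64(348), np.int64(172)) 70.0; 0.03 (np.int64(345), np.int64(172)) 31.0; 0.035 (np.int64(342), np.int64(172)) 24.0; 0.04 (np.int64(340), np.int64(173)) 26.0; 0.045 (np.int64(337), np.int64(173)) 138.0; 0.05 (np.int64(334), np.int64(173)) 168.0; 0.055 (np.int64(332), np.int64(174)) 169.0; 0.06 (np.int64(329), np.int64(174)) 167.0; 0.065 (np.int64(326), np.int64(174)) 168.0; 0.07 (np.int64(324), np.int64(175)) 140.0; 0.075 (np.int64(321), np.int64(175)) 84.0; 0.08 (np.int64(319), np.int64(175)) 98.0; 0.085 (np.int64(316), np.int64(176)) 146.0; 0.09 (np.int64(313), np.int64(176)) 166.0; 0.095 (np.int64(311), np.int64(176)) 167.0;
```

View pics/k.png

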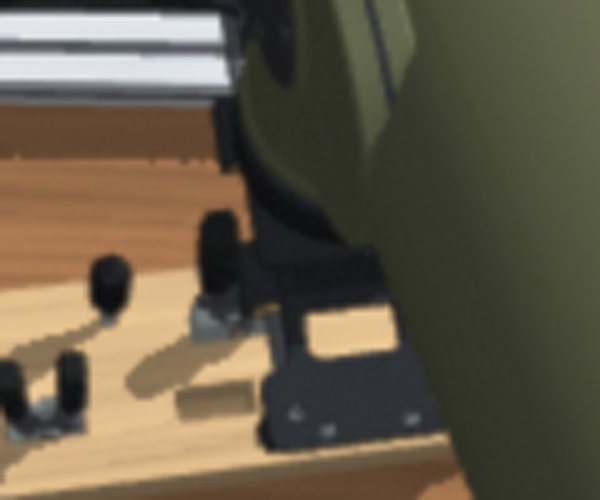

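The dark grip ends about 42 mm from the held one, putting its centre about 34 mm away, with light wood visible beyond. Pliers2 is ratcheted shut, so it goes in the tub.

```bash
python3 -c "
from fit import *
print(place((*POT,.143),.053,-.017,.14,.005,0))
go2(place((*POT,.143),.053,-.017,.14,.005,.1),.143,.14)"
```

```text
[0.56108026 0.31449097 0.14361683]
clock 11.3 pos [ 0.6024 -0.065   0.356 ] q [ 0.33  0.59 -0.54  1.47  0.32  1.16 -0.11] rotvec [0.147 0.    0.003] shift before [0.3814 0.0135 0.1125] after [0.3815 0.0288 0.1095] op 0.177 F [ 0.3  0.  -3.3]
```

>>> drive_tool([
  {"dx": 0.038, "dy": 0.0013, "dz": 0, "wx": 0, "wy": 0, "wz": 0, "claw": 0.1},
  {"dx": 0.038, "dy": 0.0013, "dz": 0, "wx": 0, "wy": 0, "wz": 0, "claw": 0.1},
  {"dx": 0.038, "dy": 0.0013, "dz": 0, "wx": 0, "wy": 0, "wz": 0, "claw": 0.1},
  {"dx": 0.038, "dy": 0.0013, "dz": 0, "wx": 0, "wy": 0, "wz": 0, "claw": 0.1},
  {"dx": 0.038, "dy": 0.0013, "dz": 0, "wx": 0, "wy": 0, "wz": 0, "claw": 0.1},
  {"dx": 0.038, "dy": 0.0013, "dz": 0, "wx": 0, "wy": 0, "wz": 0, "claw": 0.1},
  {"dx": 0.038, "dy": 0.0013, "dz": 0, "wx": 0, "wy": 0, "wz": 0, "claw": 0.1},
  {"dx": 0.038, "dy": 0.0013, "dz": 0, "wx": 0, "wy": 0, "wz": 0, "claw": 0.1},
  {"dx": 0.038, "dy": 0.0013, "dz": 0, "wx": 0, "wy": 0, "wz": 0, "claw": 0.1},
  {"dx": 0.038, "dy": 0.0013, "dz": 0, "wx": 0, "wy": 0, "wz": 0, "claw": 0.1},
  {"dx": 0, "dy": 0, "dz": 0, "wx": 0.145, "wy": 0, "wz": 0, "claw": 0.1},
  {"dx": 0, "dy": 0, "dz": 0, "wx": 0, "wy": 0, "wz": 0, "claw": 0.1},
])

```text
clock: 12.55
tool_pos: [0.5599, 0.3124, 0.3495]
eef_rot: [0.652, 0.754, -0.057, -0.048]
contact_force: [2.2, -1.7, -3.4]
opening: 0.178
```

>>> drive_tool([
  {"dx": 0, "dy": 0, "dz": 0.03, "wx": 0, "wy": 0, "wz": 0, "claw": 0.1},
  {"dx": 0, "dy": 0, "dz": 0.03, "wx": 0, "wy": 0, "wz": 0, "claw": 0.1},
  {"dx": 0, "dy": 0, "dz": 0, "wx": 0, "wy": 0, "wz": 0, "claw": 0.1},
  {"dx": 0, "dy": 0, "dz": 0, "wx": 0, "wy": 0, "wz": 0, "claw": 0.1},
  {"dx": 0, "dy": 0, "dz": 0, "wx": 0, "wy": 0, "wz": 0, "claw": 0.1},
])

```text
clock: 13.05
tool_pos: [0.5514, 0.3116, 0.2965]
eef_rot: [0.652, 0.755, -0.052, -0.046]
contact_force: [-0.0, 0.2, -2.0]
opening: 0.18
```

```bash
python3 -c "
from fit import *
go2(place((*POT,.143),.053,-.017,.14,.005,.02),.143,.14)"
```

```text
clock 13.1 pos [0.5514 0.3116 0.2965] q [-0.3   0.75 -0.53  1.33  0.29  1.26 -0.69] rotvec [ 0.    -0.002  0.002] shift before [0.0012 0.0284 0.1302] after [0.0014 0.0285 0.1302] op 0.180 F [-0.   0.2 -2. ]
```

>>> drive_tool([
  {"dx": 0.001, "dy": 0.014, "dz": 0, "wx": 0, "wy": 0, "wz": 0, "claw": 0.1},
  {"dx": 0, "dy": 0.014, "dz": 0, "wx": 0, "wy": 0, "wz": 0, "claw": 0.1},
  {"dx": 0, "dy": 0, "dz": 0.03, "wx": 0, "wy": 0, "wz": 0, "claw": 0.1},
  {"dx": 0, "dy": 0, "dz": 0.03, "wx": 0, "wy": 0, "wz": 0, "claw": 0.1},
  {"dx": 0, "dy": 0, "dz": 0.03, "wx": 0, "wy": 0, "wz": 0, "claw": 0.1},
  {"dx": 0, "dy": 0, "dz": 0.02, "wx": 0, "wy": 0, "wz": 0, "claw": 0.1},
  {"dx": 0, "dy": 0, "dz": 0.015, "wx": 0, "wy": 0, "wz": 0, "claw": 0.1},
  {"dx": 0, "dy": 0, "dz": 0, "wx": 0, "wy": 0, "wz": 0, "claw": 0.1},
  {"dx": 0, "dy": 0, "dz": 0, "wx": 0, "wy": 0, "wz": 0, "claw": 0.1},
  {"dx": 0, "dy": 0, "dz": 0, "wx": 0, "wy": 0, "wz": 0, "claw": 0.1},
])

```text
clock: 14.05
tool_pos: [0.5614, 0.3148, 0.1692]
eef_rot: [0.652, 0.755, -0.052, -0.047]
contact_force: [-0.9, -0.3, -2.3]
opening: 0.178
```

```bash
python3 -c "
from fit import *
go2(place((*POT,.143),.053,-.017,.14,.005),.143,.14)"
```

```text
clock 14.1 pos [0.5614 0.3148 0.1692] q [-0.31  0.9  -0.49  1.43  0.36  1.03 -0.72] rotvec [ 0.    -0.002  0.003] shift before [-0.0003  0.0032  0.0254] after [-0.0002  0.0033  0.0254] op 0.178 F [-0.9 -0.3 -2.3]
```

>>> drive_tool([
  {"dx": 0, "dy": 0.002, "dz": 0.012, "wx": 0, "wy": 0, "wz": 0, "claw": 0.1},
  {"dx": 0, "dy": 0, "dz": 0.008, "wx": 0, "wy": 0, "wz": 0, "claw": 0.1},
  {"dx": 0, "dy": 0, "dz": 0.002, "wx": 0, "wy": 0, "wz": 0, "claw": 0.1},
  {"dx": 0, "dy": 0, "dz": 0.0015, "wx": 0, "wy": 0, "wz": 0, "claw": 0.1},
  {"dx": 0, "dy": 0, "dz": 0, "wx": 0, "wy": 0, "wz": 0, "claw": 0.1},
  {"dx": 0, "dy": 0, "dz": 0, "wx": 0, "wy": 0, "wz": 0, "claw": 0.1},
])

```text
clock: 14.65
tool_pos: [0.5588, 0.3139, 0.1439]
eef_rot: [0.652, 0.755, -0.054, -0.047]
contact_force: [-1.2, -0.3, -1.0]
opening: 0.177
```

>>> drive_tool([
  {"dx": 0, "dy": 0, "dz": 0.001, "wx": 0, "wy": 0, "wz": 0, "claw": 0.1},
  {"dx": 0, "dy": 0, "dz": 0.001, "wx": 0, "wy": 0, "wz": 0, "claw": 0.1},
  {"dx": 0, "dy": 0, "dz": 0, "wx": 0, "wy": 0, "wz": 0, "claw": 0.1},
])

```text
clock: 14.95
tool_pos: [0.5589, 0.314, 0.1436]
eef_rot: [0.652, 0.755, -0.053, -0.047]
contact_force: [-1.2, -2.5, 9.3]
opening: 0.176
```

Contact with the tub floor, force up to 9 N. Release and retreat.

>>> drive_tool([
  {"dx": 0, "dy": 0, "dz": -0.001, "wx": 0, "wy": 0, "wz": 0, "claw": 0.22},
  {"dx": 0, "dy": 0, "dz": 0, "wx": 0, "wy": 0, "wz": 0, "claw": 0.3},
  {"dx": 0, "dy": 0, "dz": 0, "wx": 0, "wy": 0, "wz": 0, "claw": 0.4},
  {"dx": 0, "dy": 0, "dz": 0, "wx": 0, "wy": 0, "wz": 0, "claw": 0.4},
  {"dx": 0, "dy": 0, "dz": -0.02, "wx": 0, "wy": 0, "wz": 0, "claw": 0.4},
  {"dx": 0, "dy": 0, "dz": -0.03, "wx": 0, "wy": 0, "wz": 0, "claw": 0.4},
  {"dx": 0, "dy": 0, "dz": -0.03, "wx": 0, "wy": 0, "wz": 0, "claw": 0.4},
  {"dx": 0, "dy": 0, "dz": -0.03, "wx": 0, "wy": 0, "wz": 0, "claw": 0.4},
  {"dx": 0, "dy": 0, "dz": 0, "wx": -0.14, "wy": 0, "wz": 0, "claw": 0.4},
  {"dx": 0, "dy": 0, "dz": 0, "wx": 0, "wy": 0, "wz": 0, "claw": 0.4},
  {"dx": 0, "dy": 0, "dz": 0, "wx": 0, "wy": 0, "wz": 0, "claw": 0.4},
])

```text
clock: 16.05
tool_pos: [0.5735, 0.3157, 0.2516]
eef_rot: [0.653, 0.757, -0.002, -0.002]
contact_force: [0.4, -0.4, 0.1]
opening: 0.398
```

```bash
python3 -c "
from fit import *
go2(pl[0]+[0,0,.1],.143,0)
a=snapshot('side');save(a,'l0.png');b=snapshot('top');save(b,'l1.png')
v=a['color'].max(2)
P=T(*POT,.143)
for h in(.06,.1,.14,.17):
    u=pix(a,P([[.053+h*.17,-.017,h+.005],[.053+h*.17,.017,h+.005]])).round().astype(int); print(h,u.tolist(),[v[j-1:j+2,i-1:i+2].mean().round() for i,j in u])
"
```

```text
clock 16.1 pos [0.5735 0.3157 0.2516] q [-0.32  0.76 -0.49  1.45  0.38  1.03 -0.75] rotvec [-0.006  0.     0.004] shift before [-2.914e-01 -2.780e-02 -1.000e-04] after [-0.2915 -0.0267 -0.0004] op 0.398 F [ 0.4 -0.4  0.1]
0.06 [[258, 313], [251, 328]] [np.float64(62.0), np.float64(55.0)]
0.1 [[253, 300], [245, 315]] [np.float64(34.0), np.float64(65.0)]
0.14 [[247, 286], [239, 300]] [np.float64(30.0), np.float64(26.0)]
0.17 [[243, 274], [235, 289]] [np.float64(72.0), np.float64(74.0)]
```

The grips show dark where they should be above the tub's far rim, so pliers2 stands. On to pliers1.

>>> drive_tool([
  {"dx": -0.036, "dy": -0.0034, "dz": 0, "wx": 0, "wy": 0, "wz": 0, "claw": 0.4},
  {"dx": -0.036, "dy": -0.0034, "dz": 0, "wx": 0, "wy": 0, "wz": 0, "claw": 0.4},
  {"dx": -0.036, "dy": -0.0034, "dz": 0, "wx": 0, "wy": 0, "wz": 0, "claw": 0.4},
  {"dx": -0.036, "dy": -0.0034, "dz": 0, "wx": 0, "wy": 0, "wz": 0, "claw": 0.4},
  {"dx": -0.036, "dy": -0.0034, "dz": 0, "wx": 0, "wy": 0, "wz": 0, "claw": 0.4},
  {"dx": -0.036, "dy": -0.0034, "dz": 0, "wx": 0, "wy": 0, "wz": 0, "claw": 0.4},
  {"dx": -0.036, "dy": -0.0034, "dz": 0, "wx": 0, "wy": 0, "wz": 0, "claw": 0.4},
  {"dx": -0.036, "dy": -0.0034, "dz": 0, "wx": 0, "wy": 0, "wz": 0, "claw": 0.4},
  {"dx": 0, "dy": 0, "dz": 0.03, "wx": 0, "wy": 0, "wz": 0, "claw": 0.4},
  {"dx": 0, "dy": 0, "dz": 0, "wx": 0, "wy": 0, "wz": 0, "claw": 0.4},
  {"dx": 0, "dy": 0, "dz": 0, "wx": 0, "wy": 0, "wz": 0, "claw": 0.4},
  {"dx": 0, "dy": 0, "dz": 0, "wx": 0, "wy": 0, "wz": 0, "claw": 0.4},
])

```text
clock: 17.35
tool_pos: [0.5899, 0.0287, 0.2223]
eef_rot: [0.653, 0.757, 0.0, -0.001]
contact_force: [-0.5, 0.7, 0.7]
opening: 0.401
```

```bash
python3 -c "
from fit import *
go2(pl[0],.143,0)"
```

```text
clock 17.4 pos [0.5899 0.0287 0.2223] q [ 0.16  0.71 -0.51  1.69  0.43  0.85 -0.38] rotvec [-0.002 -0.002  0.004] shift before [-0.0052 -0.002   0.0703] after [-0.0051 -0.0021  0.0703] op 0.401 F [-0.5  0.7  0.7]
```

>>> drive_tool([
  {"dx": -0.005, "dy": -0.002, "dz": 0, "wx": 0, "wy": 0, "wz": 0, "claw": 0.4},
  {"dx": 0, "dy": 0, "dz": 0.02, "wx": 0, "wy": 0, "wz": 0, "claw": 0.4},
  {"dx": 0, "dy": 0, "dz": 0.02, "wx": 0, "wy": 0, "wz": 0, "claw": 0.4},
  {"dx": 0, "dy": 0, "dz": 0.015, "wx": 0, "wy": 0, "wz": 0, "claw": 0.4},
  {"dx": 0, "dy": 0, "dz": 0.014, "wx": 0, "wy": 0, "wz": 0, "claw": 0.4},
  {"dx": 0, "dy": 0, "dz": 0, "wx": 0, "wy": 0, "wz": 0, "claw": 0.4},
  {"dx": 0, "dy": 0, "dz": 0, "wx": 0, "wy": 0, "wz": 0, "claw": 0.4},
])

```text
clock: 18.05
tool_pos: [0.5878, 0.0221, 0.1529]
eef_rot: [0.654, 0.757, -0.001, -0.001]
contact_force: [0.9, 0.4, -0.2]
opening: 0.401
```

>>> drive_tool([
  {"dx": 0, "dy": 0, "dz": 0, "wx": 0, "wy": 0, "wz": 0, "claw": 0.1},
  {"dx": 0, "dy": 0, "dz": 0, "wx": 0, "wy": 0, "wz": 0, "claw": 0.1},
  {"dx": 0, "dy": 0, "dz": 0, "wx": 0, "wy": 0, "wz": 0, "claw": 0.1},
  {"dx": 0, "dy": 0, "dz": 0, "wx": 0, "wy": 0, "wz": 0, "claw": 0.1},
])

```text
clock: 18.45
tool_pos: [0.5884, 0.022, 0.1532]
eef_rot: [0.654, 0.757, 0.0, -0.001]
contact_force: [1.0, 0.5, 2.3]
opening: 0.183
```

>>> drive_tool([
  {"dx": 0, "dy": 0, "dz": -0.015, "wx": 0, "wy": 0, "wz": 0, "claw": 0.1},
  {"dx": 0, "dy": 0, "dz": -0.02, "wx": 0, "wy": 0, "wz": 0, "claw": 0.1},
  {"dx": 0, "dy": 0, "dz": -0.02, "wx": 0, "wy": 0, "wz": 0, "claw": 0.1},
  {"dx": 0, "dy": 0, "dz": -0.03, "wx": 0, "wy": 0, "wz": 0, "claw": 0.1},
  {"dx": 0, "dy": 0, "dz": -0.04, "wx": 0, "wy": 0, "wz": 0, "claw": 0.1},
  {"dx": 0, "dy": 0, "dz": -0.04, "wx": 0, "wy": 0, "wz": 0, "claw": 0.1},
  {"dx": 0, "dy": 0, "dz": -0.035, "wx": 0, "wy": 0, "wz": 0, "claw": 0.1},
  {"dx": 0, "dy": 0, "dz": 0, "wx": 0, "wy": 0, "wz": 0, "claw": 0.1},
  {"dx": 0, "dy": 0, "dz": 0, "wx": 0, "wy": 0, "wz": 0, "claw": 0.1},
])

```text
clock: 19.35
tool_pos: [0.5874, 0.0214, 0.3519]
eef_rot: [0.654, 0.757, -0.001, -0.001]
contact_force: [0.1, -0.6, -4.1]
opening: 0.179
```

```bash
python3 -c "
from fit import *
test('m.png');print()
go2(place(BIN,-.062,-.03,-.14,.004,.2),BIN[2],-.14)
go2(place((*POT,.143),-.053,-.017,-.14,.005,.2),.143,-.14)"
```

```text
0.02 (np.int64(304), np.int64(179)) 45.0; 0.025 (np.int64(302), np.int64(179)) 36.0; 0.03 (np.int64(299), np.int64(180)) 34.0; 0.035 (np.int64(296), np.int64(180)) 88.0; 0.04 (np.int64(294), np.int64(180)) 158.0; 0.045 (np.int64(291), np.int64(181)) 119.0; 0.05 (np.int64(288), np.int64(181)) 50.0; 0.055 (np.int64(286), np.int64(181)) 26.0; 0.06 (np.int64(283), np.int64(182)) 22.0; 0.065 (np.int64(280), np.int64(182)) 24.0; 0.07 (np.int64(278), np.int64(182)) 34.0; 0.075 (np.int64(275), np.int64(183)) 164.0; 0.08 (np.int64(273), np.int64(183)) 174.0; 0.085 (np.int64(270), np.int64(183)) 174.0; 0.09 (np.int64(267), np.int64(184)) 170.0; 0.095 (np.int64(265), np.int64(184)) 142.0; 
clock 19.4 pos [0.5868 0.0211 0.3507] q [ 0.21  0.58 -0.57  1.53  0.33  1.14 -0.28] rotvec [-0.147 -0.002  0.029] shift before [-0.3684 -0.2473  0.0097] after [-0.3754 -0.2354 -0.025 ] op 0.177 F [-0.5 -0.5 -3.1]
clock 19.4 pos [0.5868 0.0211 0.3507] q [ 0.21  0.58 -0.57  1.53  0.33  1.14 -0.28] rotvec [-0.147 -0.     0.003] shift before [ 0.2944 -0.1276  0.008 ] after [ 0.294  -0.1282 -0.0109] op 0.177 F [-0.5 -0.5 -3.1]
```

View pics/m.png

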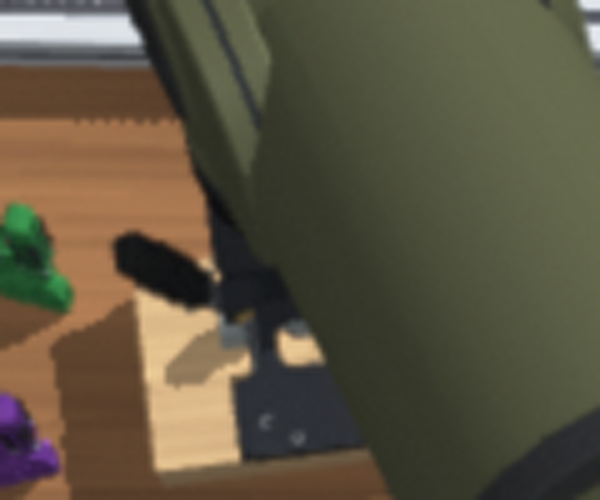

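The dark grip spans 50–70 mm, centred about 61 mm from the held one. Pliers1 has sprung open, so it goes in the bin, leaning on the near wall.

>>> drive_tool([
  {"dx": -0.0307, "dy": -0.0206, "dz": 0, "wx": 0, "wy": 0, "wz": 0, "claw": 0.1},
  {"dx": -0.0307, "dy": -0.0206, "dz": 0, "wx": 0, "wy": 0, "wz": 0, "claw": 0.1},
  {"dx": -0.0307, "dy": -0.0206, "dz": 0, "wx": 0, "wy": 0, "wz": 0, "claw": 0.1},
  {"dx": -0.0307, "dy": -0.0206, "dz": 0, "wx": 0, "wy": 0, "wz": 0, "claw": 0.1},
  {"dx": -0.0307, "dy": -0.0206, "dz": 0, "wx": 0, "wy": 0, "wz": 0, "claw": 0.1},
  {"dx": -0.0307, "dy": -0.0206, "dz": 0, "wx": 0, "wy": 0, "wz": 0, "claw": 0.1},
  {"dx": -0.0307, "dy": -0.0206, "dz": 0, "wx": 0, "wy": 0, "wz": 0, "claw": 0.1},
  {"dx": -0.0307, "dy": -0.0206, "dz": 0, "wx": 0, "wy": 0, "wz": 0, "claw": 0.1},
  {"dx": -0.0307, "dy": -0.0206, "dz": 0, "wx": 0, "wy": 0, "wz": 0, "claw": 0.1},
  {"dx": -0.0307, "dy": -0.0206, "dz": 0, "wx": 0, "wy": 0, "wz": 0, "claw": 0.1},
  {"dx": -0.0307, "dy": -0.0206, "dz": 0, "wx": 0, "wy": 0, "wz": 0, "claw": 0.1},
  {"dx": -0.0307, "dy": -0.0206, "dz": 0, "wx": 0, "wy": 0, "wz": 0, "claw": 0.1},
])

```text
clock: 20.6
tool_pos: [0.3949, -0.3793, 0.3505]
eef_rot: [0.654, 0.757, -0.001, -0.004]
contact_force: [0.6, -0.3, -3.1]
opening: 0.177
```

>>> drive_tool([
  {"dx": 0, "dy": 0, "dz": 0, "wx": 0, "wy": 0, "wz": 0.029, "claw": 0.1},
  {"dx": 0, "dy": 0, "dz": 0, "wx": -0.145, "wy": 0, "wz": 0, "claw": 0.1},
  {"dx": 0, "dy": 0, "dz": 0, "wx": 0, "wy": 0, "wz": 0, "claw": 0.1},
  {"dx": 0, "dy": 0, "dz": 0, "wx": 0, "wy": 0, "wz": 0, "claw": 0.1},
  {"dx": 0, "dy": 0, "dz": 0, "wx": 0, "wy": 0, "wz": 0, "claw": 0.1},
])

```text
clock: 21.1
tool_pos: [0.3979, -0.3777, 0.3525]
eef_rot: [0.662, 0.746, 0.053, 0.046]
contact_force: [1.0, -0.3, -3.8]
opening: 0.18
```

```bash
python3 -c "
from fit import *
go2(place(BIN,-.062,-.03,-.14,.004,.02),BIN[2],-.14)"
```

```text
clock 21.1 pos [ 0.3979 -0.3777  0.3525] q [ 1.13  0.48 -0.62  1.72  0.23  0.92  0.57] rotvec [ 0.    -0.002  0.001] shift before [-0.0017 -0.029   0.1877] after [-0.0013 -0.0289  0.1877] op 0.180 F [ 1.  -0.3 -3.8]
```

>>> drive_tool([
  {"dx": -0.001, "dy": -0.029, "dz": 0, "wx": 0, "wy": 0, "wz": 0, "claw": 0.1},
  {"dx": 0, "dy": 0, "dz": 0.035, "wx": 0, "wy": 0, "wz": 0, "claw": 0.1},
  {"dx": 0, "dy": 0, "dz": 0.035, "wx": 0, "wy": 0, "wz": 0, "claw": 0.1},
  {"dx": 0, "dy": 0, "dz": 0.035, "wx": 0, "wy": 0, "wz": 0, "claw": 0.1},
  {"dx": 0, "dy": 0, "dz": 0, "wx": 0, "wy": 0, "wz": 0, "claw": 0.1},
  {"dx": 0, "dy": 0, "dz": 0, "wx": 0, "wy": 0, "wz": 0, "claw": 0.1},
])

```text
clock: 21.7
tool_pos: [0.3848, -0.3804, 0.2452]
eef_rot: [0.662, 0.746, 0.053, 0.046]
contact_force: [0.5, -0.6, -2.4]
opening: 0.179
```

```bash
python3 -c "
from fit import *
go2(place(BIN,-.062,-.03,-.14,.004,0),BIN[2],-.14)"
```

```text
clock 21.7 pos [ 0.3848 -0.3804  0.2452] q [ 1.1   0.6  -0.55  1.89  0.33  0.65  0.51] rotvec [ 0.002 -0.002  0.002] shift before [-0.0003 -0.0037  0.1031] after [-1.000e-04 -3.500e-03  1.031e-01] op 0.179 F [ 0.5 -0.6 -2.4]
```

>>> drive_tool([
  {"dx": 0, "dy": -0.003, "dz": 0.02, "wx": 0, "wy": 0, "wz": 0, "claw": 0.1},
  {"dx": 0, "dy": 0, "dz": 0.03, "wx": 0, "wy": 0, "wz": 0, "claw": 0.1},
  {"dx": 0, "dy": 0, "dz": 0.025, "wx": 0, "wy": 0, "wz": 0, "claw": 0.1},
  {"dx": 0, "dy": 0, "dz": 0.015, "wx": 0, "wy": 0, "wz": 0, "claw": 0.1},
  {"dx": 0, "dy": 0, "dz": 0.005, "wx": 0, "wy": 0, "wz": 0, "claw": 0.1},
  {"dx": 0, "dy": 0, "dz": 0.003, "wx": 0, "wy": 0, "wz": 0, "claw": 0.1},
  {"dx": 0, "dy": 0, "dz": 0.002, "wx": 0, "wy": 0, "wz": 0, "claw": 0.1},
  {"dx": 0, "dy": 0, "dz": 0, "wx": 0, "wy": 0, "wz": 0, "claw": 0.1},
  {"dx": 0, "dy": 0, "dz": 0, "wx": 0, "wy": 0, "wz": 0, "claw": 0.1},
])

```text
clock: 22.6
tool_pos: [0.3948, -0.3802, 0.1462]
eef_rot: [0.663, 0.745, 0.053, 0.048]
contact_force: [-1.2, 0.6, -3.3]
opening: 0.177
```

>>> drive_tool([
  {"dx": 0, "dy": 0, "dz": 0.001, "wx": 0, "wy": 0, "wz": 0, "claw": 0.1},
  {"dx": 0, "dy": 0, "dz": 0.001, "wx": 0, "wy": 0, "wz": 0, "claw": 0.1},
  {"dx": 0, "dy": 0, "dz": 0, "wx": 0, "wy": 0, "wz": 0, "claw": 0.1},
])

```text
clock: 22.9
tool_pos: [0.3948, -0.3797, 0.1434]
eef_rot: [0.663, 0.745, 0.053, 0.047]
contact_force: [-0.7, -0.3, -3.8]
opening: 0.176
```

>>> drive_tool([
  {"dx": 0, "dy": 0, "dz": 0.001, "wx": 0, "wy": 0, "wz": 0, "claw": 0.1},
  {"dx": 0, "dy": 0, "dz": 0.001, "wx": 0, "wy": 0, "wz": 0, "claw": 0.1},
  {"dx": 0, "dy": 0, "dz": 0, "wx": 0, "wy": 0, "wz": 0, "claw": 0.1},
])

```text
clock: 23.2
tool_pos: [0.3952, -0.3798, 0.1416]
eef_rot: [0.663, 0.745, 0.053, 0.047]
contact_force: [-0.5, 0.1, -0.9]
opening: 0.179
```

>>> drive_tool([
  {"dx": 0, "dy": 0, "dz": 0.0008, "wx": 0, "wy": 0, "wz": 0, "claw": 0.1},
  {"dx": 0, "dy": 0, "dz": 0, "wx": 0, "wy": 0, "wz": 0, "claw": 0.1},
  {"dx": 0, "dy": 0, "dz": 0, "wx": 0, "wy": 0, "wz": 0, "claw": 0.1},
])

```text
clock: 23.5
tool_pos: [0.3953, -0.3799, 0.1414]
eef_rot: [0.663, 0.745, 0.053, 0.047]
contact_force: [-1.7, 0.1, 5.4]
opening: 0.179
```

Contact, 5 N. Release and retreat.

>>> drive_tool([
  {"dx": 0, "dy": 0, "dz": 0, "wx": 0, "wy": 0, "wz": 0, "claw": 0.22},
  {"dx": 0, "dy": 0, "dz": 0, "wx": 0, "wy": 0, "wz": 0, "claw": 0.3},
  {"dx": 0, "dy": 0, "dz": 0, "wx": 0, "wy": 0, "wz": 0, "claw": 0.4},
  {"dx": 0, "dy": 0, "dz": 0, "wx": 0, "wy": 0, "wz": 0, "claw": 0.4},
  {"dx": 0, "dy": 0, "dz": -0.02, "wx": 0, "wy": 0, "wz": 0, "claw": 0.4},
  {"dx": 0, "dy": 0, "dz": -0.03, "wx": 0, "wy": 0, "wz": 0, "claw": 0.4},
  {"dx": 0, "dy": 0, "dz": -0.04, "wx": 0, "wy": 0, "wz": 0, "claw": 0.4},
  {"dx": 0, "dy": 0, "dz": -0.04, "wx": 0, "wy": 0, "wz": 0, "claw": 0.4},
  {"dx": 0, "dy": 0, "dz": -0.04, "wx": 0.14, "wy": 0, "wz": 0, "claw": 0.4},
  {"dx": -0.03, "dy": -0.03, "dz": -0.02, "wx": 0, "wy": 0, "wz": 0, "claw": 0.4},
  {"dx": -0.03, "dy": -0.03, "dz": 0, "wx": 0, "wy": 0, "wz": 0, "claw": 0.4},
  {"dx": 0, "dy": 0, "dz": 0, "wx": 0, "wy": 0, "wz": 0, "claw": 0.4},
])

```text
clock: 24.7
tool_pos: [0.3143, -0.4548, 0.3233]
eef_rot: [0.668, 0.744, 0.004, 0.005]
contact_force: [-0.4, 0.4, -1.0]
opening: 0.394
```

```bash
python3 -c "
from fit import *
b=snapshot('top'); a=snapshot('side')
A=[cv2.resize(b['color'][160:310,150:510],None,fx=2.2,fy=2.2),cv2.resize(a['color'][90:240,230:470],(480,264))]
x=cv2.resize(a['color'][250:400,210:350],(283,264)); w=A[0].shape[1]
R=np.hstack([A[1],x]); R=np.pad(R,((0,0),(0,w-R.shape[1]),(0,0)))
cv2.imwrite('pics/n.png',np.vstack([A[0],R])[:,:,::-1]);print(r.get_state()['clock'])"
```

```text
24.8
```

View pics/n.png

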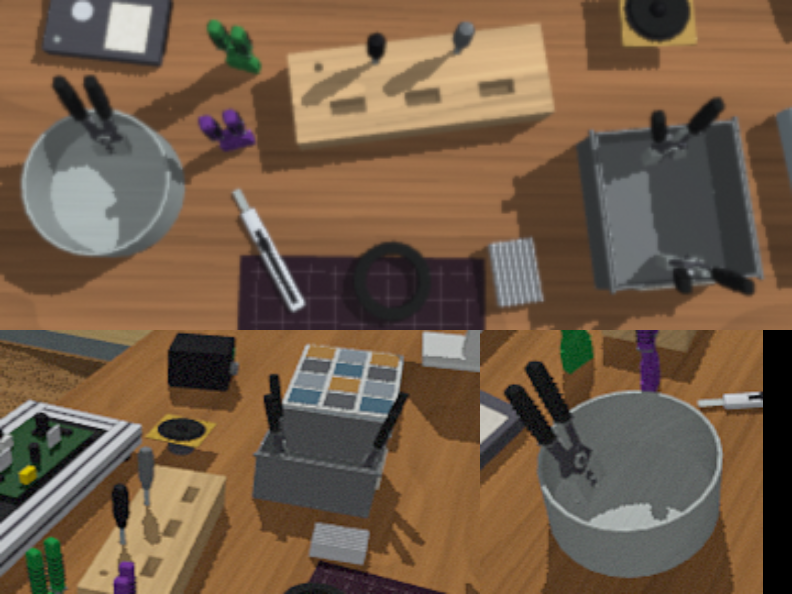

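The rack is empty. Two open pliers stand in the bin and the shut one stands in the tub, all grips up, and nothing else has moved. Handing in.

```bash
python3 -c "
from h import *
print(r.finish_job())"
```

```text
the job is handed in; nothing more can be done
None
```

The pliers rack is empty and the job is handed in at about 25 s on the robot's clock. I drew each pair by its fixed grip, so the other was free to spring.

| Pliers | Free grip from the held one | Result | Placed in |
|---|---|---|---|
| pliers1 | about 61 mm | sprung open | bin, leaning on the near wall |
| pliers2 | about 34 mm | ratcheted shut | tub, leaning on the far wall |
| pliers3 | 53 mm or more (rough pixel estimate; jaws also spread) | sprung open | bin, leaning on the far wall |

I lowered each pair until its jaws touched the floor, with a wrist force of at most about 9 N, before letting go.

- **Last check:** the final top and side pictures show all three pairs standing jaws down and grips up. The screwdrivers, the green and purple look-alikes and the bench items in view are where they were, and the gripper is clear.
- **Disagreements:**
  - My measurement of the bin's width came out about 5–10 mm over the stated size, so I took its centre from the more reliable edge.
  - The arm's position readings lagged by several mm after quick moves, so I let it settle before the later grasps.
- **Picture budget:** I viewed 12 pictures, two over the 10.

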